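# Open and lock the dust inlet shutter

### The job

Open the dust inlet that has the orange knob: with the outside of the fingertips, gently push the knob all the way along the long leg of its L-shaped slot, then push it sideways all the way into the short locking notch, and leave it there. Only push the knob: do not squeeze it or pull it up. Leave the inlet with the black knob and everything else on the bench where it is.

Things in the scene. Friction and masses are not known exactly. Their poses are not given: they have to be found in the camera images.
- orange_inlet: dust inlet box of the orange knob: aluminium cover on a dark steel box, 200 (x) x 150 (y) x 40 mm high, fixed to the bench; origin at the centre of its underside, z up, x along its slot's long leg in the opening direction, +y along the short leg. Slot 14 mm wide through the flat 8 mm cover. A 70 mm square mouth with a blue shutter under it lies beside the long leg; a hose stub sticks out 30 mm at +x.
- orange_gate (a joint): travel of the orange knob and the shutter along the long leg (box +x), m: 0 = shut, 0.090 = at the corner (free play -0.002 to 0.092). Drags with about 3 N, no spring: it stays where it is left
- orange_latch (a joint): travel of the orange knob along the short leg (box +y), m: 0 = in the long leg, 0.035 = end of the notch (free play -0.002 to 0.037). Drags with about 2.5 N, no spring. The slot lets it go sideways only when the gate is within about 2 mm of 0.090 or beyond
- orange_lift (a joint): how far the orange knob is pulled up against its light spring (3 N at rest), m: 0 = down, where it belongs; 0.03 at most
- orange_knob (a point): centre of the flat top of the orange knob: an upright round knob of 26 mm diameter; its top is 82 mm above the bench (42 mm above the cover), its straight side runs from 12 to 36 mm above the cover, and below it a 10 mm steel pin enters the slot. Axes are those of the box
- orange_corner (a point): corner of the orange inlet's L-shaped slot, on the pin's centreline at the cover's top face: box x 40, y -45, z 40 mm. The long leg runs to it from x -50, y -45 mm (shut)
- orange_notch (a point): end of the orange inlet's locking notch, on the pin's centreline at the cover's top face: box x 40, y -10, z 40 mm
- black_inlet: dust inlet box of the black knob: aluminium cover on a dark steel box, 200 (x) x 150 (y) x 40 mm high, fixed to the bench; origin at the centre of its underside, z up, x along its slot's long leg in the opening direction, -y along the short leg. Slot 14 mm wide through the flat 8 mm cover. A 70 mm square mouth with a blue shutter under it lies beside the long leg; a hose stub sticks out 30 mm at +x. A mirror image of the other inlet, to be left alone
- black_knob (a point): centre of the top of the black knob, same sizes as the orange one; to be left alone
- offcut: pale wood offcut 40 x 25 x 18 mm lying on the orange inlet's cover in its far corner, near box x 76, y 52 mm; origin at the centre of its underside
- chip: dark wood offcut 35 x 22 x 14 mm lying on the black inlet's cover; origin at the centre of its underside
- tape: grey tape measure 62 x 62 x 34 mm on the bench behind the inlets; origin at the centre of its underside
- glue: white glue bottle with red cap, 56 mm diameter, 150 mm high, standing behind the inlets; origin at the centre of its underside
- mallet: wooden mallet 255 mm long lying along its x, head 55 x 110 x 52 mm at its +x end; origin on the bench under it, 75 mm short of the head's centre
- dowels: plywood board 160 x 130 x 18 mm with six upright 10 mm dowels up to 108 mm high; origin at the centre of its underside
- pencils: dark steel pencil pot, 72 mm diameter, 95 mm high, pencils to about 160 mm; origin at the centre of its underside
- square: try square lying flat, 170 x 110 x 16 mm, wooden stock and steel blade; origin at the middle of its bounding length on the bench

How it is judged:
On the way, in this order (a step that is already met when the one before it is completed fails the run):
1. the orange knob is pushed to the corner (value of joint orange_gate above 0.084 m and value of joint orange_latch below 0.01 m), for 0.05 s.
2. the orange knob is pushed sideways to the end of the locking notch (value of joint orange_gate above 0.084 m and value of joint orange_latch above 0.03 m), for 0.2 s.
At the end, for the whole second after the job is handed in: the orange knob rests at the end of the locking notch, within 5 mm of its end (latch above 0.030, gate above 0.084), down in its slot; the black knob is within 5 mm and every bystander within 15 mm of where it started (all of step 2 and value of joint orange_lift below 0.003 m and velocity of joint orange_gate between -0.01 and 0.01 m/s and velocity of joint orange_latch between -0.01 and 0.01 m/s and distance of black_knob from where it was at the start of the episode below 0.005 m and distance of each of offcut, chip, tape, glue, mallet, dowels, pencils, square from where it was at the start of the episode below 0.015 m); the robot touches nothing.
It fails at once if the orange knob is pulled up by more than 8 mm (value of joint orange_lift above 0.008 m).
It fails at once if the orange knob or its inlet is squeezed or pushed with more than 35 N (contact force between the fingers and orange_inlet above 35 N).
It fails at once if the black knob is moved by more than 5 mm (distance of black_knob from where it was at the start of the episode above 0.005 m).
It fails at once if a bystander is moved or lifted by more than 15 mm (distance of any of offcut, chip, tape, glue, mallet, dowels, pencils, square from where it was at the start of the episode above 0.015 m).
It also fails if it takes over 40 s, if anything falls off the work surface, if the arm or the gripper's body presses on something with over 40 N, if the wrist force passes 120 N, or if a joint passes its speed limit or range.

### The arm

A 6-joint arm with a two-finger parallel gripper is mounted at the origin on the work surface. World frame = base frame: x ahead of the robot, y to its left, z up, the work surface at z = 0. Lengths are in m, angles in rad, forces in N, time in s.
With the tool pointing down it reaches from about 0.375 to 0.975 m from the base axis. Payload 3.8 kg.
Tool frame: the origin (TCP) lies midway between the tips of the shut fingers; the grasp point (between the pads) lies 19 mm behind it; z points along the fingers, y is the direction in which the jaws open and shut (so a half turn about z gives the same grasp; the last joint's range is limited). The gripper opens to 85 mm and grips with 20 to 120 N. Pads are 22 mm wide; open, the fingers measure 114 mm over their backs; the gripper's body (76 mm by 85 mm) begins 54 mm behind the grasp point. The pads swing forward as they close: fully open they stand 13 mm farther back than shut.
Start: joints at [-1.251, 0.264, 1.604, -0, 1.274, -0.037], TCP at [0.236, -0.632, 0.231] pointing down, gripper open.
Joint ranges: [-2.63, 2.63], [-0.94, 2.18], [0.31, 2.57], [-1.31, 4.45], [0, 2.66], [-2.55, 2.55]. Speed limits (rad/s): [2.57, 2.57, 3.14, 3.14, 3.14, 3.14].

### API

Orientations are given as a rotation vector (axis times angle).
In Python, from workcell import bot gives the robot as it stands.
- The arm moves only by the tool arm_command, never from a script. Its argument "targets" is text: rows parted by semicolons, each of 7 numbers parted by spaces: the shift along the tool's x, y, z in mm, then the turn, a rotation vector about the tool's x, y, z in degrees, then the opening, from 0 (shut) to 1 (fully open). A call has 1 to 10 rows; each row is the pose to reach, as a shift and turn from the pose commanded when the call began, along the tool's axes at that moment; what a row does not reach only later rows make up. A row lasts 1/12 s, in which the tool goes at most 41.7 mm and 7.16 degrees, less where a joint would pass 70% of its speed; a pose out of reach is approached as far as the arm can. A call with a gripper value outside its range is refused whole. The fingers move at their own pace and stop on an object; "newtons" is the grip in N (left out, the last holds). Time passes only in rows, so rows that repeat a pose let the fingers close. It gives the time, the measured TCP pose, the force and the opening at its end, in the units of the state.
- bot.read_state(): the state, without advancing time (a new reading comes with each control period).
- bot.read_camera(name): name is "side" or "top" or "wrist"; returns (picture, depth): 480x640x3 uint8, blue, green, red; 480x640 float32, m along the optical axis (not along the pixel's ray), 0 where there is no reading.
- bot.camera_params(name): a dict with "fov_y" (degrees; the focal length in pixels is half the picture's height over the tangent of half this angle, whatever the lens; pixels are square), "cx", "cy" (the principal point, pixels), "k1" (the pictures are not rectified: a ray, as slopes to the right and down, at radius r is drawn at 1 + k1 r^2 times it, then the intrinsics apply), "xyz" and "rotation" of the camera in the world; the wrist camera has in their place "T_tool_cam" (4x4, takes a point from camera to tool coordinates, whose origin is the TCP and whose axes are the flange's). Camera axes: x right, y up, looking along -z (the intrinsics and any distortion apply to the point x, -y, -z); pixel columns grow to the right and rows downward; lengths in m; the calibration is good to about 2 mm. A picture is of the moment at which its call begins: read the wrist's pose just before it. camera_params takes no time and is no camera call.
- bot.finish_job(): hands the job in, once; it reports no verdict.
The state is a dict: "time": time; "q": joint angles; "joint_vel": joint speeds; "joint_torque": joint torques, N m; "tool_pos": TCP position; "tcp_rot": TCP orientation; "wrist_force": force on the tool from outside, world axes, zero at the start; "torque": the same for the moment, N m; "width": opening from 0.0 (shut) to 1.0 (fully open).
Only numpy, scipy, OpenCV 4.12 (cv2) and the standard library are available. Lean on these libraries where they do the work, as an engineer would, in place of code of your own. Each camera call takes 0.05 s, during which the arm holds its last target.

## Working session

There is one attempt and no reset: what is moved stays moved. The work goes in short steps, Python scripts to look and compute and a tool call to move; the robot and the scene stay as the last step left them, time stands still between calls to the robot, and variables do not carry over. Pictures are saved under pics/ and viewed, and the job is handed in when it is done.

Besides the shell and the picture viewer there is one more tool, called after "Call:" as name(argument=value, ...) on one line, values as JSON. arm_command: Moves the arm, as the interface text tells. Its arguments: {"type":"object","properties":{"targets":{"type":"string"},"newtons":{"type":"number"}},"required":["targets"]}

```bash
ls; mkdir -p pics; python3 - <<'E'
from workcell import bot
import cv2,numpy as np
s=bot.read_state();print({k:np.round(v,4) for k,v in s.items()})
for n in ["side","top","wrist"]:
    p=bot.camera_params(n);print(n,p)
    im,d=bot.read_camera(n);cv2.imwrite(f"pics/{n}0.png",im);np.save(f"pics/{n}0.npy",d)
E
```

```text
pics
{'time': np.float64(0.0), 'q': array([-1.2509,  0.2648,  1.6054,  0.    ,  1.2737, -0.0369]), 'joint_vel': array([-0.0027, -0.0016, -0.0013, -0.0017, -0.002 ,  0.    ]), 'joint_torque': array([ 0.00000e+00, -5.15107e+01, -3.67312e+01, -5.00000e-04,
        1.29000e-02,  0.00000e+00]), 'tool_pos': array([ 0.2355, -0.6318,  0.2299]), 'tcp_rot': array([-3.0896e+00, -5.5710e-01,  5.0000e-04]), 'wrist_force': array([ 0.3819, -0.6401,  0.001 ]), 'torque': array([-0.046 , -0.006 ,  0.0016]), 'width': np.float64(0.9979)}
side {'fov_y': 52.155184657213205, 'cx': 324.30036313128187, 'cy': 242.99704956872765, 'k1': -0.07564606928136096, 'xyz': array([ 0.49362741, -0.85941777,  0.69915414]), 'rotation': array([ 0.94372208, -0.07115968, -0.16265849])}
top {'fov_y': 51.405653375183746, 'cx': 314.6870822883857, 'cy': 235.66520601062666, 'k1': -0.012245710511137544, 'xyz': array([ 0.57507925, -0.00317508,  1.38222366]), 'rotation': array([ 0.06238284, -0.04570911, -1.59316704])}
wrist {'fov_y': 69.57621011600204, 'cx': 314.0589075764424, 'cy': 245.16909842563254, 'k1': -0.045474073171842926, 'T_tool_cam': array([[-1.81334718e-04,  9.45761521e-01,  3.24861683e-01,
         8.46714616e-02],
       [ 9.99999462e-01, -1.60165838e-04,  1.02447696e-03,
         2.96515900e-04],
       [ 1.02094263e-03,  3.24861694e-01, -9.45760983e-01,
        -1.42198350e-01],
       [ 0.00000000e+00,  0.00000000e+00,  0.00000000e+00,
         1.00000000e+00]])}
```

View pics/side0.png

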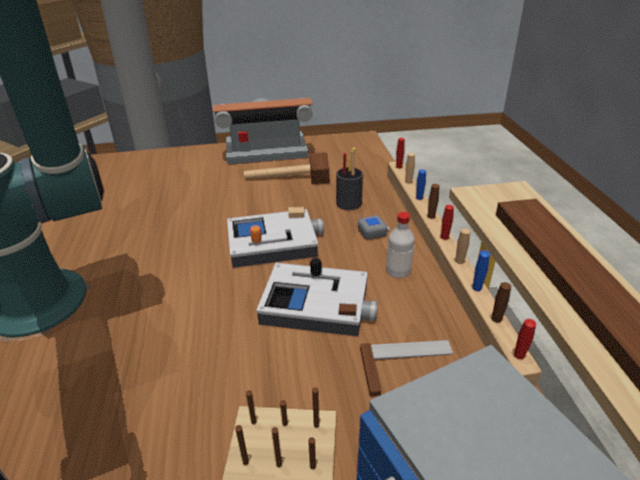

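View pics/top0.png

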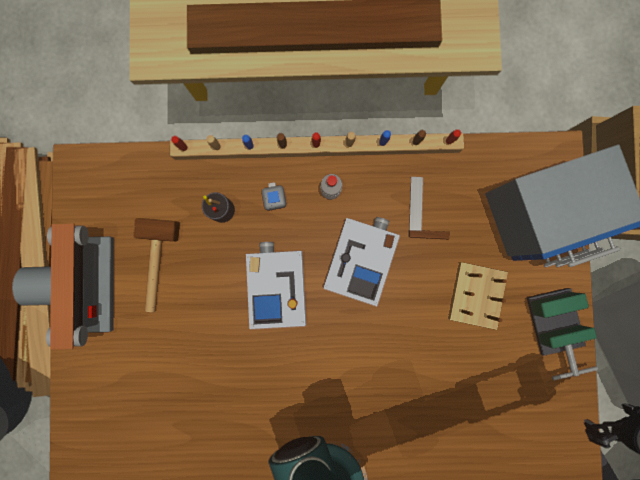

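View pics/wrist0.png

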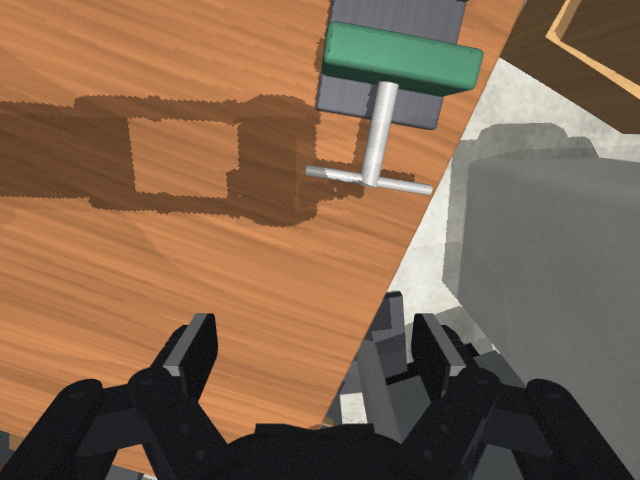

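```bash
cat > h.py <<'E'
import numpy as np,cv2
from scipy.spatial.transform import Rotation as R
def K(p):
    f=240/np.tan(np.radians(p['fov_y'])/2); return np.array([[f,0,p['cx']],[0,f,p['cy']],[0,0,1]]),np.array([p['k1'],0,0,0,0.])
def pose(p,st=None):
    if 'xyz' in p: return R.from_rotvec(p['rotation']).as_matrix(),np.array(p['xyz'])
    T=p['T_tool_cam'];Rt=R.from_rotvec(st['tcp_rot']).as_matrix()
    return Rt@T[:3,:3],Rt@T[:3,3]+st['tool_pos']
def rays(p,px,st=None):
    k,d=K(p); u=cv2.undistortPoints(np.array(px,float).reshape(-1,1,2),k,d).reshape(-1,2)
    Rm,o=pose(p,st); v=np.c_[u[:,0],-u[:,1],-np.ones(len(u))]@Rm.T
    return o,v
def plane(p,px,z,st=None):
    o,v=rays(p,px,st); return o+v*((z-o[2])/v[:,2])[:,None]
def tri(o1,v1,o2,v2):
    A=np.c_[v1,-v2]; t=np.linalg.lstsq(A,o2-o1,rcond=None)[0]
    a,b=o1+t[0]*v1,o2+t[1]*v2; return (a+b)/2,np.linalg.norm(a-b)
def orange(im):
    h=cv2.cvtColor(im,cv2.COLOR_BGR2HSV)
    return cv2.inRange(h,(8,170,150),(22,255,255))
def project(p,X,st=None):
    k,d=K(p);Rm,o=pose(p,st);c=(np.array(X,float).reshape(-1,3)-o)@Rm
    return cv2.projectPoints(c*[1,-1,-1],np.zeros(3),np.zeros(3),k,d)[0].reshape(-1,2)
E
python3 - <<'E'
from workcell import bot
from h import *
t=cv2.imread('pics/top0.png');s=cv2.imread('pics/side0.png')
a=cv2.resize(t[220:350,220:420],None,fx=4,fy=4,interpolation=cv2.INTER_CUBIC);cv2.imwrite('pics/tz.png',a)
a=cv2.resize(s[190:350,210:400],None,fx=4,fy=4,interpolation=cv2.INTER_CUBIC)[:600];cv2.imwrite('pics/sz.png',a)
pt,ps=bot.camera_params('top'),bot.camera_params('side')
for n,im,w in(('top',t,(230,320,240,340)),('side',s,(230,300,210,260))):
    m=np.zeros(im.shape[:2],np.uint8);m[w[2]:w[3],w[0]:w[1]]=orange(im)[w[2]:w[3],w[0]:w[1]]
    N,_,st,c=cv2.connectedComponentsWithStats(m)
    for i in range(1,N):
        if st[i,4]>8:print(n,st[i],c[i])
h=cv2.cvtColor(t,cv2.COLOR_BGR2HSV)
m=cv2.inRange(h,(0,0,165),(180,45,255));m[:, :240]=0;m[:,312:]=0;m[:249]=0;m[335:]=0
m=cv2.morphologyEx(m,cv2.MORPH_OPEN,np.ones((3,3)))
c=max(cv2.findContours(m,0,2)[0],key=cv2.contourArea)
r=cv2.minAreaRect(c);print(r);b=cv2.boxPoints(r);P=plane(pt,b,.04);print(P)
d=np.load('pics/top0.npy');print('depth cover/bench',d[265,265],d[340,275],d[303,292])
E
```

```text
top [288 300   8   8  49] [291.67346939 303.42857143]
side [251 227   9   6  44] [254.84090909 229.59090909]
((274.9461975097656, 289.5307922363281), (74.4962387084961, 55.52548599243164), 86.8201675415039)
[[0.62263666 0.19854871 0.04      ]
 [0.62749535 0.04885078 0.04      ]
 [0.4288239  0.04195913 0.04      ]
 [0.42380134 0.19017649 0.04      ]]
depth cover/bench 1.3441825 1.3644152 1.2902602
```

```bash
ls -la pics
```

```text
total 5844
drwxr-xr-x 2 agent agent    4096 Dec  7 14:02 .
drwxr-xr-x 3 agent agent    4096 Dec  7 14:02 ..
-rw-r--r-- 1 agent agent 1228928 Dec  7 14:01 side0.npy
-rw-r--r-- 1 agent agent  537042 Dec  7 14:01 side0.png
-rw-r--r-- 1 agent agent  486431 Dec  7 14:02 sz.png
-rw-r--r-- 1 agent agent 1228928 Dec  7 14:01 top0.npy
-rw-r--r-- 1 agent agent  412959 Dec  7 14:01 top0.png
-rw-r--r-- 1 agent agent  366699 Dec  7 14:02 tz.png
-rw-r--r-- 1 agent agent 1228928 Dec  7 14:01 wrist0.npy
-rw-r--r-- 1 agent agent  465178 Dec  7 14:01 wrist0.png
```

View pics/tz.png

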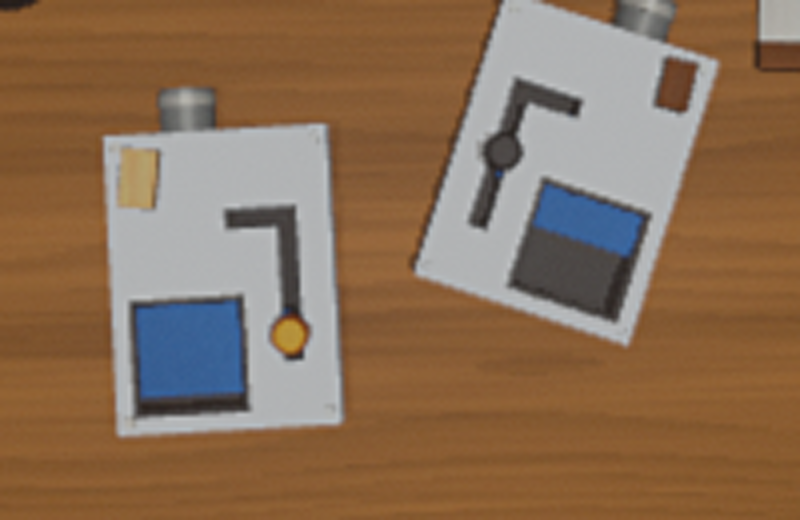

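View pics/sz.png

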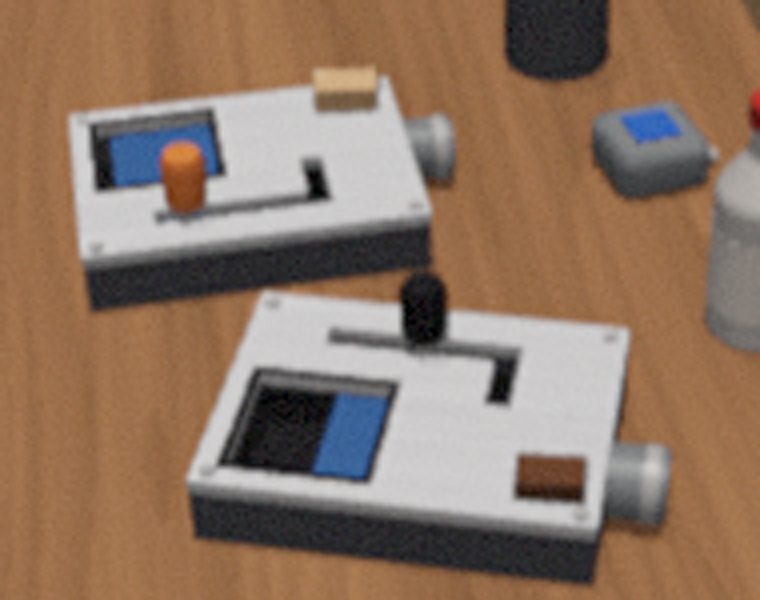

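```bash
python3 - <<'E'
from workcell import bot
from h import *
pt,ps=bot.camera_params('top'),bot.camera_params('side')
P=np.array([[0.62263666,0.19854871],[0.62749535,0.04885078],[0.4288239,0.04195913],[0.42380134,0.19017649]])
c=P.mean(0);ex=(P[0]+P[1]-P[2]-P[3]);a=np.arctan2(ex[1],ex[0]);print('box',c,np.degrees(a),np.linalg.norm(ex)/2)
Rz=lambda v:c+np.array([[np.cos(a),-np.sin(a)],[np.sin(a),np.cos(a)]])@v
for v in((-50,-45),(40,-45),(40,-10)):print(v,Rz(np.array(v)/1000))
print('top ray z.08',plane(pt,[[291.67,303.43]],.08))
print('tri',[tri(*[x if x.ndim==1 else x[0] for x in (*rays(pt,[[292,303.4]]),*rays(ps,[[255,y]]))]) for y in (229.6,)])
E
```

```text
box [0.52568931 0.11988378] 2.199021341043425 0.19889986043434627
(-50, -45) [0.47745282 0.07299838]
(40, -45) [0.56738654 0.07645175]
(40, -10) [0.56604356 0.11142597]
top ray z.08 [[0.4898369  0.07332715 0.08      ]]
tri [(array([0.48895258, 0.07277032, 0.07528066]), np.float64(0.0012668867696276175))]
```

```bash
cat >> h.py <<'E'
def shift(st,target,yaw=None):
    Rt=R.from_rotvec(st['tcp_rot']); d=Rt.inv().apply(np.array(target)-st['tool_pos'])*1000
    out=[np.round(d,1)]
    if yaw is not None:
        y=np.radians(yaw); D=np.array([[np.cos(y),np.sin(y),0],[np.sin(y),-np.cos(y),0],[0,0,-1]])
        out.append(np.round(np.degrees((Rt.inv()*R.from_matrix(D)).as_rotvec()),2))
    return out
E
python3 - <<'E'
from workcell import bot
from h import *
st=bot.read_state();print(shift(st,(.43,.075,.2),92.2))
pt=bot.camera_params('top')
print('black knob',plane(pt,[[345.7,258]],.08))
E
```

```text
[array([ 429.1, -594.5,   31.3]), array([-9.000e-02, -7.000e-02, -7.176e+01])]
black knob [[ 0.60443085 -0.06995558  0.08      ]]
```

Call:
arm_command(targets="23 -32 0 0 0 -7 0; 46 -64 0 0 0 -14 0; 69 -96 0 0 0 -21 0; 92 -128 0 0 0 -28 0; 115 -160 0 0 0 -35 0; 138 -192 0 0 0 -42 0; 161 -224 0 0 0 -49 0; 184 -256 0 0 0 -56 0; 207 -288 0 0 0 -63 0; 230 -320 0 0 0 -70 0", newtons=20)

```text
time: 0.98
tool_pos: [0.3393, -0.2504, 0.2311]
tcp_rot: [2.207, 2.236, 0.0]
wrist_force: [0.7, 1.1, -0.3]
width: -0.004
```

```bash
python3 - <<'E'
from workcell import bot
from h import *
st=bot.read_state();print(st['tool_pos'],st['tcp_rot'],st['width'],shift(st,(.43,.075,.2),92.2))
E
```

```text
[ 0.33932682 -0.25038461  0.23106209] [2.20692905e+00 2.23581882e+00 2.98051168e-04] -0.00430510306787166 [array([324.2,  94.9,  31.1]), array([ 0.01, -0.01, -1.45])]
```

Call:
arm_command(targets="38 11 0 0 0 -1.5 0; 76 22 0 0 0 -1.5 0; 114 33 5 0 0 -1.5 0; 152 44 10 0 0 -1.5 0; 190 55 15 0 0 -1.5 0; 228 66 20 0 0 -1.5 0; 266 77 25 0 0 -1.5 0; 304 88 30 0 0 -1.5 0; 322 94 31 0 0 -1.5 0; 322 94 31 0 0 -1.5 0")

```text
time: 1.82
tool_pos: [0.4312, 0.0738, 0.1997]
tcp_rot: [-2.177, -2.263, -0.001]
wrist_force: [0.1, -0.1, 1.5]
width: 0.001
```

```bash
python3 - <<'E'
from workcell import bot
from h import *
st=bot.read_state();print(st['tool_pos'],st['tcp_rot'],st['wrist_force'],shift(st,(.43,.075,.2),92.2))
im,d=bot.read_camera('wrist');cv2.imwrite('pics/w1.png',im);np.savez('pics/w1.npz',d=d,pos=st['tool_pos'],rot=st['tcp_rot'])
E
```

```text
[0.43124764 0.07381554 0.1997206 ] [-2.17721716e+00 -2.26289787e+00 -7.77296307e-04] [ 0.13363497 -0.07506238  1.51733464] [array([ 1.2, -1.2, -0.3]), array([-0.03, -0.08,  0.01])]
```

View pics/w1.png

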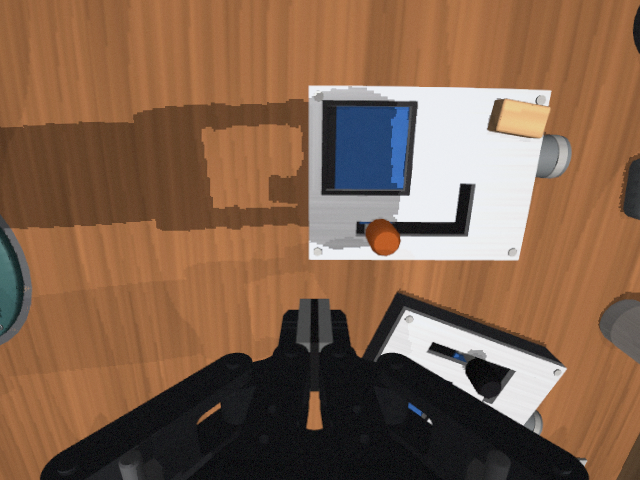

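```bash
python3 - <<'E'
from workcell import bot
from h import *
im=cv2.imread('pics/w1.png');z=np.load('pics/w1.npz');st={'tool_pos':z['pos'],'tcp_rot':z['rot']};p=bot.camera_params('wrist');pt=bot.camera_params('top')
h=cv2.cvtColor(im,cv2.COLOR_BGR2HSV)
m=cv2.inRange(h,(0,0,120),(180,60,255));m[:,:300]=0;m[275:]=0;m[:80]=0;m[:,560:]=0
m=cv2.morphologyEx(m,cv2.MORPH_OPEN,np.ones((3,3)))
c=max(cv2.findContours(m,0,2)[0],key=cv2.contourArea)
P=plane(p,c.reshape(-1,2),.04,st)[:,:2]
r=cv2.minAreaRect((P*1000).astype(np.float32));print('cover',r)
k=orange(im) | cv2.inRange(h,(3,150,60),(22,255,255));k[:210]=0;k[265:]=0;k[:,:355]=0;k[:,410:]=0
c2=max(cv2.findContours(k,0,2)[0],key=cv2.contourArea);print('knob bbox',cv2.boundingRect(c2),cv2.minAreaRect(c2))
# dark slot
s=cv2.inRange(h,(0,0,0),(180,255,70));s[:180]=0;s[245:]=0;s[:,:350]=0;s[:,480:]=0
ys,xs=np.nonzero(s);Q=plane(p,np.c_[xs,ys],.04,st)
print('slot x',np.percentile(Q[:,0],[.5,99.5]),'y',np.percentile(Q[:,1],[.5,99.5]))
a=cv2.resize(im[170:270,340:490],None,fx=5,fy=5,interpolation=cv2.INTER_CUBIC);cv2.imwrite('pics/w1z.png',a)
print('knob top from px (385,244) z .082',plane(p,[[385,244]],.082,st))
o,v=rays(p,[[385,244]],st);o2,v2=rays(pt,[[291.9,303.4]]);print(tri(o,v[0],o2,v2[0]))
d=z['d'];print('cover z',[ (lambda u:(u[0]+u[1][0]*d[y,x])[2])(rays(p,[[x,y]],st)) for x,y in((430,150),(440,250),(385,244))])
E
```

```text
cover ((535.8922119140625, 119.18984985351562), (221.65728759765625, 150.4530029296875), 1.89785635471344)
knob bbox (366, 219, 34, 36) ((382.953857421875, 236.16921997070312), (36.466209411621094, 31.00868034362793), 60.2551155090332)
slot x [0.46411389 0.56970277] y [0.06866419 0.11662462]
knob top from px (385,244) z .082 [[0.48858751 0.07194146 0.082     ]]
(array([0.48936617, 0.07218295, 0.08128905]), np.float64(0.0015551603326137125))
cover z [np.float64(0.03987523683093713), np.float64(0.040119090673709), np.float64(0.08164751154443667)]
```

View pics/w1z.png

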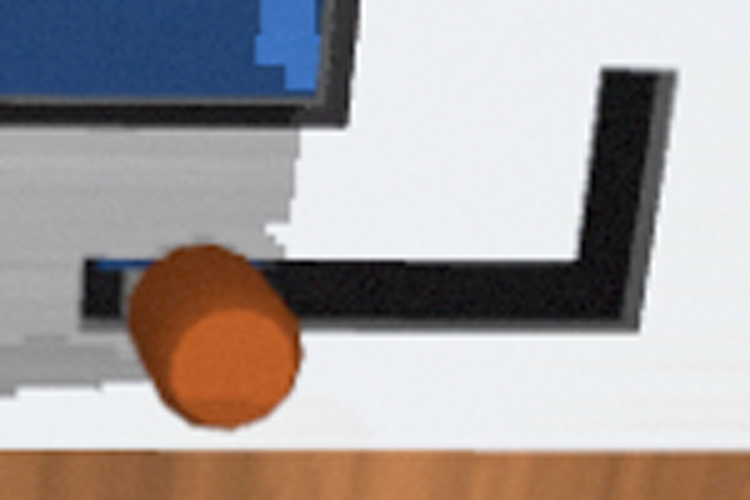

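```bash
python3 - <<'E'
from workcell import bot
from h import *
z=np.load('pics/w1.npz');st={'tool_pos':z['pos'],'tcp_rot':z['rot']};p=bot.camera_params('wrist')
zz=np.array([[82,330],[82,260],[640,330],[580,260],[678,70],[600,70],[222,355]])/5+[340,170]-.4
for n,q in zip(['start lo','start hi','corner out','corner in','end out','end in'],plane(p,zz[:6],.04,st)):print(n,q.round(4))
print(plane(p,zz[6:],.082,st))
a=np.radians(2.2);M=np.array([[np.cos(a),-np.sin(a)],[np.sin(a),np.cos(a)]])
Q=plane(p,zz[:6],.04,st)[:,:2]@M; print('boxaxes',Q.round(4)); print('knob',plane(p,zz[6:],.082,st)[:,:2]@M)
st=bot.read_state();print(st['tool_pos'][:2]@M, st['tool_pos'][2])
E
```

```text
start lo [0.4708 0.0652 0.04  ]
start hi [0.4697 0.0784 0.04  ]
corner out [0.574  0.0693 0.04  ]
corner in [0.5605 0.0821 0.04  ]
end out [0.5723 0.1172 0.04  ]
end in [0.5583 0.1165 0.04  ]
[[0.48749419 0.0747474  0.082     ]]
boxaxes [[0.4729 0.0471]
 [0.4724 0.0603]
 [0.5763 0.0472]
 [0.5633 0.0605]
 [0.5764 0.0951]
 [0.5624 0.095 ]]
knob [[0.49000426 0.05597847]]
[0.43323367 0.05536318] 0.19978077988752901
```

Call:
arm_command(targets="-1.5 0 30 0 0 0 0; -1.5 0 65 0 0 0 0; -1.5 0 100 0 0 0 0; -1.5 0 125 0 0 0 0; -1.5 0 137 0 0 0 0; -1.5 0 141 0 0 0 0; -1.5 0 141 0 0 0 0; -1.5 0 141 0 0 0 0")

```text
time: 2.53
tool_pos: [0.4317, 0.0682, 0.0601]
tcp_rot: [2.184, 2.257, 0.001]
wrist_force: [-0.4, 0.4, -0.2]
width: 0.003
```

```bash
cat >> h.py <<'E'
a_=np.radians(2.2);M=np.array([[np.cos(a_),-np.sin(a_)],[np.sin(a_),np.cos(a_)]])
def look(tag):
    from workcell import bot
    st=bot.read_state(); u=st['tool_pos'][:2]@M
    print('t',st['time'],'uv',u.round(4),'z',st['tool_pos'][2].round(4),'yaw',2*np.degrees(np.arctan2(st['tcp_rot'][1],st['tcp_rot'][0]))%360,'F',st['wrist_force'].round(2))
    im,d=bot.read_camera('wrist');cv2.imwrite(f'pics/{tag}.png',im)
    return st,im
E
python3 -c "
from h import *
look('w2')"
```

```text
t 2.5333 uv [0.434  0.0516] z 0.0601 yaw 91.88064192660097 F [-0.38  0.42 -0.24]
```

View pics/w2.png

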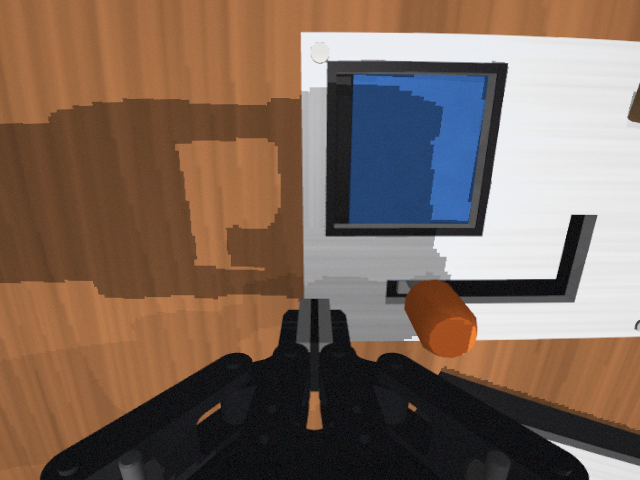

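Call:
arm_command(targets="0 10 1 0 0 0 0; 0 18 1 0 0 0 0; 0 23 1 0 0 0 0; 0 27 1 0 0 0 0; 0 31 1 0 0 0 0; 0 35 1 0 0 0 0; 0 39 1 0 0 0 0; 0 44 1 0 0 0 0; 0 49 1 0 0 0 0; 0 54 1 0 0 0 0")

```text
time: 3.42
tool_pos: [0.4849, 0.0708, 0.058]
tcp_rot: [-2.183, -2.258, 0.001]
wrist_force: [-3.7, -0.7, 2.5]
width: -0.003
```

```bash
python3 -c "
from h import *
look('w3')"
```

```text
t 3.4167 uv [0.4873 0.0521] z 0.058 yaw 91.94813934828926 F [-3.71 -0.68  2.5 ]
```

View pics/w3.png

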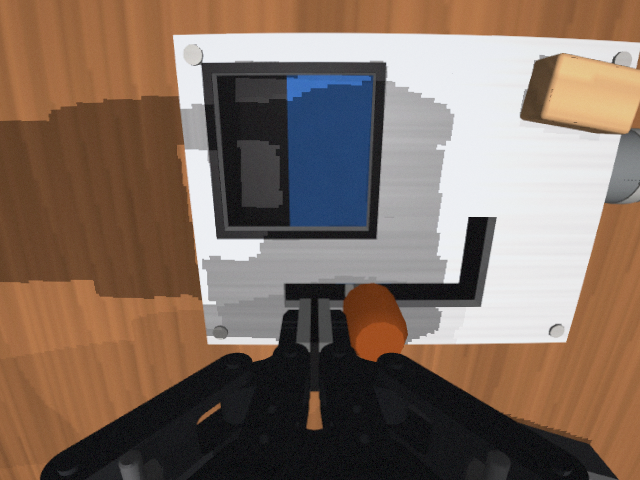

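Call:
arm_command(targets="0 5 0 0 0 0 0; 0 10 0 0 0 0 0; 0 15 0 0 0 0 0; 0 20 0 0 0 0 0; 0 25 0 0 0 0 0; 0 30 0 0 0 0 0; 0 35 0 0 0 0 0; 0 40 0 0 0 0 0; 0 44 0 0 0 0 0; 0 46 0 0 0 0 0")

```text
time: 4.3
tool_pos: [0.5316, 0.0724, 0.0581]
tcp_rot: [2.184, 2.259, 0.0]
wrist_force: [-3.2, 1.1, -1.0]
width: -0.002
```

```bash
python3 -c "
from h import *
look('w4')"
```

```text
t 4.3 uv [0.534  0.0519] z 0.0581 yaw 91.93898519991988 F [-3.22  1.07 -0.96]
```

View pics/w4.png

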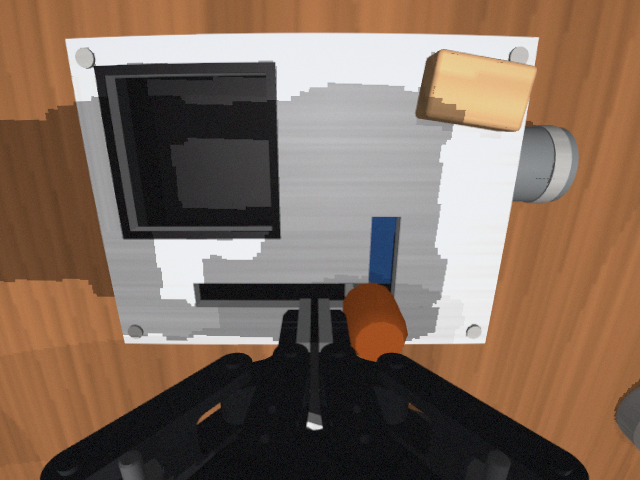

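```bash
python3 - <<'E'
from workcell import bot
from h import *
st=bot.read_state();p=bot.camera_params('wrist')
print(plane(p,[[380,340]],.082,st)[:,:2]@M)
q=plane(p,[[391,290],[399.5,220],[371,220]],.04,st)[:,:2]@M;print(q)
E
```

```text
[[0.56160507 0.0547071 ]]
[[0.57477156 0.05615219]
 [0.57633693 0.09335159]
 [0.56260215 0.09339968]]
```

Call:
arm_command(targets="0 1 0 0 0 0 0; 0 2 0 0 0 0 0; 0 3 0 0 0 0 0; 0 4 0 0 0 0 0; 0 4 0 0 0 0 0")

```text
time: 4.77
tool_pos: [0.5351, 0.0724, 0.0583]
tcp_rot: [2.183, 2.259, 0.0]
wrist_force: [-3.1, 1.3, -2.5]
width: 0.001
```

Call:
arm_command(targets="0 0.7 0 0 0 0 0; 0 1.4 0 0 0 0 0; 0 2 0 0 0 0 0; 0 2 0 0 0 0 0")

```text
time: 5.1
tool_pos: [0.5371, 0.0725, 0.0583]
tcp_rot: [2.183, 2.259, 0.0]
wrist_force: [-2.0, 0.6, -1.7]
width: 0.002
```

Call:
arm_command(targets="0 0.5 0 0 0 0 0; 0 1 0 0 0 0 0; 0 1 0 0 0 0 0")

```text
time: 5.35
tool_pos: [0.5381, 0.0726, 0.0583]
tcp_rot: [2.183, 2.259, 0.0]
wrist_force: [-2.7, 0.2, -1.3]
width: 0.002
```

Call:
arm_command(targets="0 0.5 0 0 0 0 0; 0 1 0 0 0 0 0; 0 1 0 0 0 0 0")

```text
time: 5.6
tool_pos: [0.5391, 0.0726, 0.0583]
tcp_rot: [2.184, 2.259, 0.0]
wrist_force: [-3.1, 0.9, -1.8]
width: -0.004
```

```bash
python3 -c "
from h import *
st,im=look('w5')
cv2.imwrite('pics/w5z.png',cv2.resize(im[200:350,270:420],None,fx=4,fy=4,interpolation=cv2.INTER_CUBIC))"
```

```text
t 5.6 uv [0.5415 0.0518] z 0.0583 yaw 91.94033464100646 F [-3.08  0.88 -1.78]
```

View pics/w5z.png

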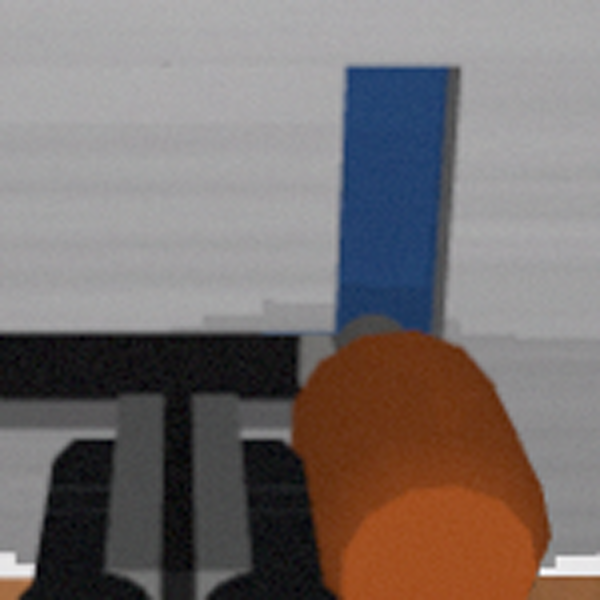

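Call:
arm_command(targets="0 0.5 0 0 0 0 0; 0 1 0 0 0 0 0; 0 1 0 0 0 0 0")

```text
time: 5.9
tool_pos: [0.5401, 0.0726, 0.0582]
tcp_rot: [-2.183, -2.259, -0.0]
wrist_force: [-2.1, 0.9, -1.8]
width: -0.004
```

Call:
arm_command(targets="0 0.5 0 0 0 0 0; 0 1 0 0 0 0 0; 0 1 0 0 0 0 0")

```text
time: 6.15
tool_pos: [0.5411, 0.0726, 0.0583]
tcp_rot: [2.183, 2.259, 0.0]
wrist_force: [-3.6, 0.6, -1.6]
width: -0.0
```

Call:
arm_command(targets="0 0.5 0 0 0 0 0; 0 0.5 0 0 0 0 0")

```text
time: 6.32
tool_pos: [0.5416, 0.0727, 0.0583]
tcp_rot: [2.183, 2.259, 0.0]
wrist_force: [-2.2, -0.1, -2.2]
width: 0.003
```

```bash
python3 -c "
from h import *
st,im=look('w6')
cv2.imwrite('pics/w6z.png',cv2.resize(im[200:350,270:420],None,fx=4,fy=4,interpolation=cv2.INTER_CUBIC))"
```

```text
t 6.3167 uv [0.544  0.0518] z 0.0583 yaw 91.94524263712692 F [-2.16 -0.14 -2.23]
```

View pics/w6z.png

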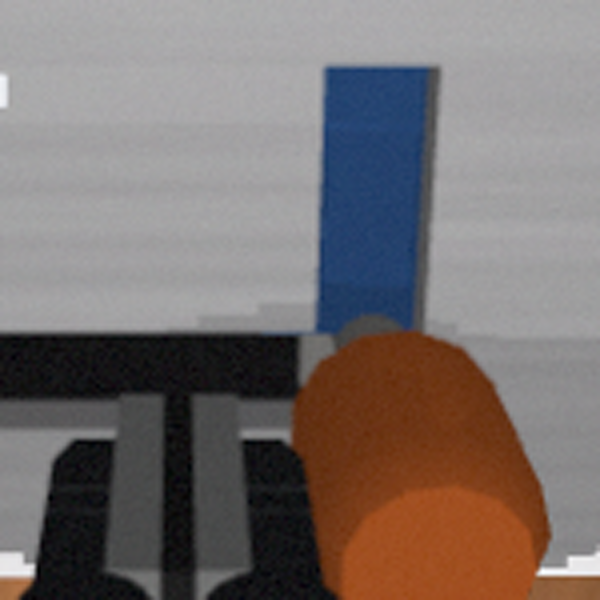

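Call:
arm_command(targets="0 0.5 0 0 0 0 0; 0 1 0 0 0 0 0; 0 1 0 0 0 0 0")

```text
time: 6.62
tool_pos: [0.5419, 0.0726, 0.0582]
tcp_rot: [-2.183, -2.258, 0.002]
wrist_force: [-4.1, 0.7, 0.5]
width: 0.001
```

Call:
arm_command(targets="0 0.5 0 0 0 0 0; 0 0.5 0 0 0 0 0")

```text
time: 6.78
tool_pos: [0.5419, 0.0726, 0.0582]
tcp_rot: [-2.182, -2.258, 0.003]
wrist_force: [-5.8, 0.0, 0.2]
width: -0.001
```

Call:
arm_command(targets="0 0.5 0 0 0 0 0; 0 0.5 0 0 0 0 0")

```text
time: 6.95
tool_pos: [0.542, 0.0726, 0.0582]
tcp_rot: [-2.182, -2.257, 0.004]
wrist_force: [-7.6, -0.2, 1.6]
width: 0.003
```

Call:
arm_command(targets="0 -4 0 0 0 0 0; 0 -12 0 0 0 0 0; 0 -22 0 0 0 0 0; -10 -24 0 0 0 0 0; -25 -24 0 0 0 0 0; -37 -24 0 0 0 0 0; -38 -10 0 0 0 0 0; -38 8 0 0 0 0 0; -38 22 0 0 0 0 0; -38 26 0 0 0 0 0")

```text
time: 7.78
tool_pos: [0.5737, 0.0346, 0.0592]
tcp_rot: [2.183, 2.256, 0.004]
wrist_force: [-0.3, 0.9, 0.8]
width: -0.003
```

```bash
python3 -c "
from h import *
st,im=look('w7')"
```

```text
t 7.7833 uv [0.5746 0.0125] z 0.0592 yaw 91.88720566593177 F [-0.31  0.91  0.76]
```

View pics/w7.png

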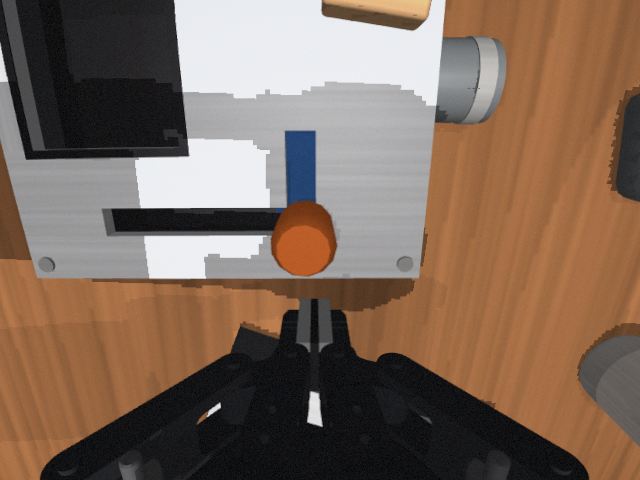

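Call:
arm_command(targets="3 -3 0 0 0 0 0; 7 -4 0 0 0 0 0; 11 -4 0 0 0 0 0; 15 -4 0 0 0 0 0; 19 -4 0 0 0 0 0; 23 -4 0 0 0 0 0; 27 -4 0 0 0 0 0; 31 -4 0 0 0 0 0; 34 -4 0 0 0 0 0; 34 -4 0 0 0 0 0")

```text
time: 8.67
tool_pos: [0.5655, 0.0702, 0.0581]
tcp_rot: [-2.183, -2.259, -0.0]
wrist_force: [-0.4, -0.2, 0.6]
width: -0.001
```

```bash
python3 -c "
from h import *
st,im=look('w8')"
```

```text
t 8.6667 uv [0.5677 0.0485] z 0.0581 yaw 91.96537271394635 F [-0.37 -0.18  0.6 ]
```

View pics/w8.png

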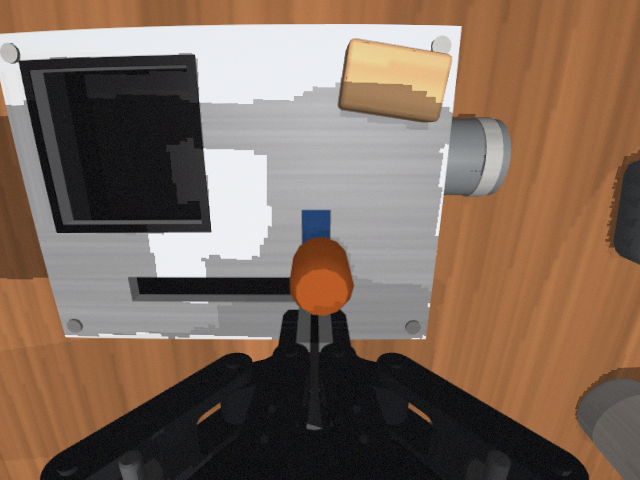

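Call:
arm_command(targets="2 0 0 0 0 0 0; 4 0 0 0 0 0 0; 6 0 0 0 0 0 0; 8 0 0 0 0 0 0; 10 0 0 0 0 0 0; 11 0 0 0 0 0 0; 11 0 0 0 0 0 0")

```text
time: 9.3
tool_pos: [0.5656, 0.0808, 0.0584]
tcp_rot: [2.183, 2.259, 0.001]
wrist_force: [0.9, -1.4, -0.3]
width: 0.002
```

```bash
python3 -c "
from h import *
st,im=look('w9')
cv2.imwrite('pics/w9z.png',cv2.resize(im[180:330,240:390],None,fx=4,fy=4,interpolation=cv2.INTER_CUBIC))"
```

```text
t 9.3 uv [0.5683 0.059 ] z 0.0584 yaw 91.94802557010235 F [ 0.87 -1.35 -0.28]
```

View pics/w9z.png

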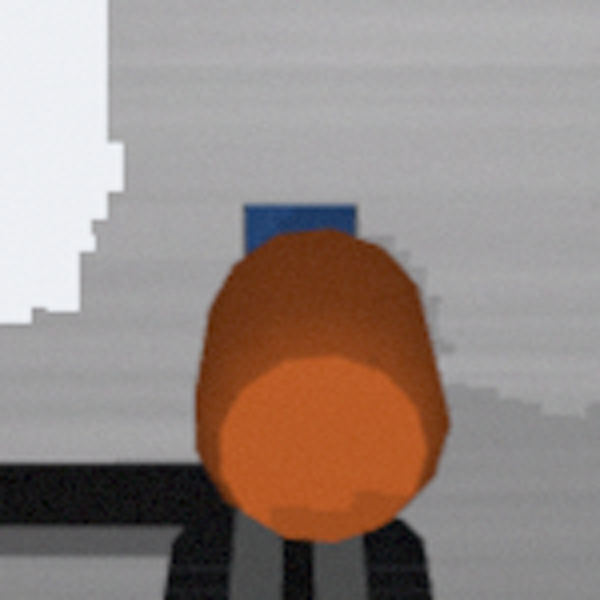

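```bash
python3 - <<'E'
from workcell import bot
from h import *
st=bot.read_state();p=bot.camera_params('wrist')
print(plane(p,[[320.3,291.5]],.082,st)[:,:2]@M, plane(p,[[301,231],[329,231]],.04,st)[:,:2]@M-[0,.007])
E
```

```text
[[0.57157078 0.08354687]] [[0.56295354 0.0881181 ]
 [0.57652597 0.08805163]]
```

Call:
arm_command(targets="1 0 0 0 0 0 0; 2 0 0 0 0 0 0; 3 0 0 0 0 0 0; 3 0 0 0 0 0 0")

```text
time: 9.68
tool_pos: [0.5654, 0.0836, 0.0584]
tcp_rot: [2.183, 2.259, 0.001]
wrist_force: [2.2, -1.6, -1.5]
width: 0.001
```

Call:
arm_command(targets="0.5 0 0 0 0 0 0; 1 0 0 0 0 0 0; 1.5 0 0 0 0 0 0; 1.5 0 0 0 0 0 0")

```text
time: 10.02
tool_pos: [0.5653, 0.0851, 0.0584]
tcp_rot: [2.183, 2.259, 0.001]
wrist_force: [1.9, -2.2, -0.9]
width: -0.003
```

Call:
arm_command(targets="0.5 0 0 0 0 0 0; 1 0 0 0 0 0 0; 1 0 0 0 0 0 0")

```text
time: 10.27
tool_pos: [0.5653, 0.0861, 0.0584]
tcp_rot: [2.183, 2.259, 0.001]
wrist_force: [2.7, -2.1, 0.3]
width: 0.002
```

Call:
arm_command(targets="0.5 0 0 0 0 0 0; 1 0 0 0 0 0 0; 1 0 0 0 0 0 0")

```text
time: 10.52
tool_pos: [0.5652, 0.0871, 0.0584]
tcp_rot: [2.183, 2.259, 0.0]
wrist_force: [2.1, -2.8, 0.5]
width: 0.001
```

```bash
python3 -c "
from h import *
st,im=look('w10')
cv2.imwrite('pics/w10z.png',cv2.resize(im[180:330,240:390],None,fx=4,fy=4,interpolation=cv2.INTER_CUBIC))"
```

```text
t 10.5167 uv [0.5681 0.0653] z 0.0584 yaw 91.94493424417946 F [ 2.1  -2.82  0.49]
```

View pics/w10z.png

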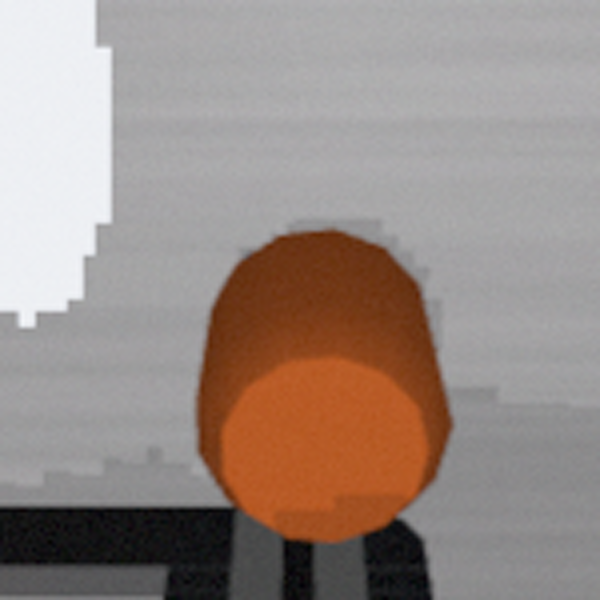

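Call:
arm_command(targets="0.5 0 0 0 0 0 0; 1 0 0 0 0 0 0; 1 0 0 0 0 0 0")

```text
time: 10.82
tool_pos: [0.5651, 0.088, 0.0584]
tcp_rot: [2.183, 2.259, 0.0]
wrist_force: [1.3, -2.3, -0.1]
width: -0.002
```

Call:
arm_command(targets="0.5 0 0 0 0 0 0; 1 0 0 0 0 0 0; 1 0 0 0 0 0 0")

```text
time: 11.07
tool_pos: [0.5651, 0.0882, 0.0584]
tcp_rot: [2.182, 2.259, -0.001]
wrist_force: [1.4, -6.0, 1.6]
width: 0.001
```

Call:
arm_command(targets="0.5 0 0 0 0 0 0; 0.5 0 0 0 0 0 0")

```text
time: 11.23
tool_pos: [0.5651, 0.0883, 0.0585]
tcp_rot: [2.182, 2.258, -0.002]
wrist_force: [2.0, -6.8, 1.7]
width: -0.002
```

Call:
arm_command(targets="-3 0 0 0 0 0 0; -12 0 0 0 0 0 0; -25 0 0 0 0 0 0; -35 0 -10 0 0 0 0; -35 0 -35 0 0 0 0; -35 0 -65 0 0 0 0; -35 0 -95 0 0 0 0; -35 0 -120 0 0 0 0; -35 0 -125 0 0 0 0; -35 0 -125 0 0 0 0")

```text
time: 12.07
tool_pos: [0.5681, 0.0539, 0.1868]
tcp_rot: [2.182, 2.255, 0.007]
wrist_force: [0.7, 0.6, -0.9]
width: -0.004
```

```bash
python3 - <<'E'
from h import *
from workcell import bot
st,im=look('w11')
p=bot.camera_params('wrist')
t,_=bot.read_camera('top');s,_=bot.read_camera('side')
cv2.imwrite('pics/top11.png',t)
cv2.imwrite('pics/s11.png',cv2.resize(s[150:350,200:450],None,fx=3,fy=3))
for n in('top','side'):
    a=cv2.imread(f'pics/{n}0.png');b=t if n=='top' else s
E
```

```text
t 12.0667 uv [0.5697 0.032 ] z 0.1868 yaw 91.89887319231168 F [ 0.66  0.64 -0.93]
```

View pics/w11.png

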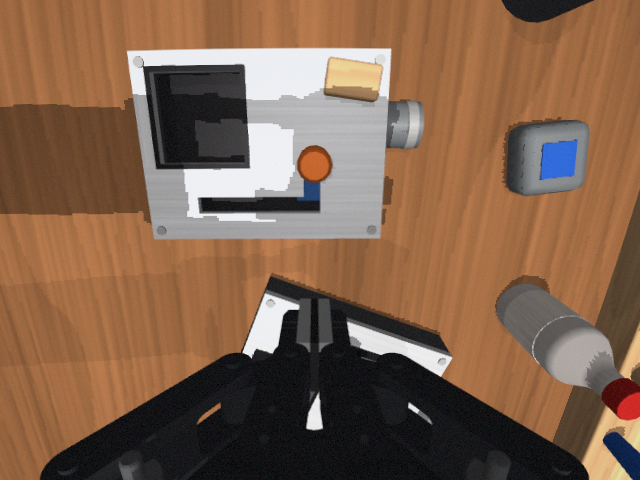

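View pics/s11.png

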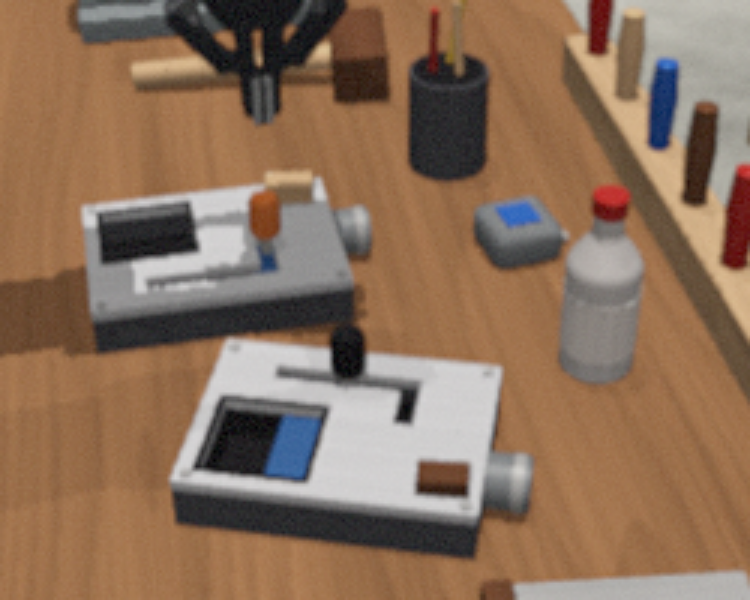

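View pics/top11.png

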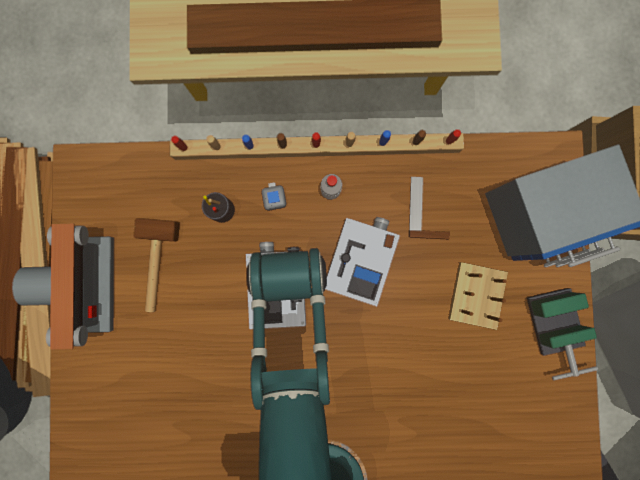

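The wrist view (w11) shows the knob at pixel (315,163), covering the notch's end, with the shutter fully open. The side and top views show the black knob and bystanders where they were at the start, and the arm clear. I'll measure the knob's position once more, then hand in.

```bash
python3 - <<'E'
from h import *
from workcell import bot
st=bot.read_state();p=bot.camera_params('wrist')
print('knob uv',plane(p,[[315.5,163.5]],.082,st)[:,:2]@M,'expect notch [.5695 .0887]', 'F',st['wrist_force'])
print(bot.finish_job())
E
```

```text
knob uv [[0.56831499 0.09257418]] expect notch [.5695 .0887] F [-0.5724642  -0.91439723 -0.86692383]
the job is handed in; nothing more can be done
None
```

I opened the orange inlet and handed the job in at about 12 s of the 40 s allowed; the hand-in gives no verdict.

**What I did:** With the gripper shut, I pushed the orange knob along the long leg to its stop. I then came round beside it and pushed it sideways to the end of the locking notch. After that I backed off and lifted clear.

**Checks:**
- **Force:** It stayed between about 2 and 4 N while pushing. At each stop the fingers stopped advancing and the reading rose to about 7–8 N, against the 35 N limit.
- **Knob position:** In the last pictures the knob covers the notch's end and the shutter is fully open. My last measurement from the wrist camera put it about 1 mm short along the long leg and 4 mm too far along the short one. The play in the slot explains about 2 mm of that 4 mm; the rest I put down to hand-picked pixels and calibration.
- **Everything else:** By eye, the black knob, its inlet and the loose items look where they were. I did not measure them, and the arm hid part of the orange inlet from the top camera. The arm was clear of everything.
- **Knob lift:** I did not measure this separately; nothing gripped the knob or pulled it up.

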